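Set up a sound stone blank against the setting-out rail

ROBOT

A 7-joint arm with a two-finger parallel gripper is mounted at the origin on the work surface. World frame = base frame: x ahead of the robot, y to its left, z up, the work surface at z = 0. Lengths are in m, angles in rad, forces in N, time in s.
With the tool pointing down it reaches from about 0.425 to 0.95 m from the base axis. Payload 4.7 kg.
Tool frame: the origin (TCP) lies between the finger pads; the fingertips stand 25 mm ahead of it and the grasp point (between the pads) lies 6 mm ahead of it; z points along the fingers, y is the line along which they close (so a half turn about z gives the same grasp; the last joint's range is limited). The gripper opens to 85 mm and grips with 20 to 120 N. Pads are 22 mm wide; open, the fingers measure 114 mm over their backs; the gripper's body (76 mm by 85 mm) begins 54 mm behind the grasp point. The pads swing forward as they close: fully open they stand 13 mm farther back than shut.
Start: joints at [1.299, 0.469, -0.049, 1.532, 0.024, 1.141, -0.082], TCP at [0.162, -0.655, 0.256] pointing down, gripper open.
Joint ranges: [-2.59, 2.59], [-0.33, 1.99], [-1.39, 1.29], [0.1, 2.45], [-1.04, 4.18], [0.21, 1.99], [-2.66, 2.66]. Speed limits (rad/s): [2.57, 2.57, 3.14, 3.14, 3.14, 3.14, 3.14].

INTERFACE

Orientations are given as a 3x3 rotation matrix whose columns are the frame's x, y, z axes.
In Python, from rig import * gives the robot as it stands. Calls block until the motion is done:
- movep(position, orientation): joint-space move of the TCP to a pose.
- move_l(position, attitude=None, feed=0.15, until_force=None): straight line of the TCP; attitude=None keeps the orientation; feed is the mean speed in m/s. With until_force (N) it stops when the force on the tool has changed by that much, and returns True; else False.
- move_joints(angles): joint-space move.
- command_gripper(opening, newtons=None): finger opening in m; newtons is the grip in N (None keeps the last); returns when the fingers have stopped.
- sleep(seconds).
- inverse_kinematics(position, orientation): joint angles nearest the present ones, or None.
- sense(): the state.
- camera(name): name is "scene" or "top" or "wrist"; returns (picture, depth): 384x512x3 uint8, red, green, blue; 384x512 float32, m along the optical axis (not along the pixel's ray), 0 where there is no reading.
- camera_params(name): a dict with "K" (3x3 intrinsics, pixels), "position" and "rotation" of the camera in the world; the wrist camera has in their place "tool_from_camera" (4x4, takes a point from camera to tool coordinates, whose origin is the TCP and whose axes are the flange's). Camera axes: x right, y down, z forward; pixel columns grow to the right and rows downward; lengths in m; the calibration is good to about 2 mm. A picture is of the moment at which its call begins: read the wrist's pose just before it. camera_params takes no time and is no camera call.
A pose or a line that the arm cannot do raises Unreachable and nothing moves.
- finish_job(): hands the job in; it is judged then, once.
The state is a dict: "time_s": time; "joint_pos": joint angles; "qd": joint speeds; "joint_efforts": joint torques, N m; "position": TCP position; "tcp_rot": TCP orientation; "wrist_force": force on the tool from outside, world axes, zero at the start; "ft_torque": the same for the moment, N m; "finger_gap": finger opening in m; "gripper_force": force on a finger pad.
Only numpy, scipy, OpenCV 4.12 (cv2) and the standard library are available. Lean on these libraries where they do the work, as an engineer would, in place of code of your own. Each camera call takes 0.05 s, during which the arm holds its last target. There are 200 camera calls.

TASK

Three stone plaque blanks lie in front of the setting-out rail; one has lost a corner and one was cut too short. Push the sound, full-length blank up until its long edge lies flat against the rail and run the sliding stop along the rail until the blank is held snugly, without a gap, between it and the fixed end stop; only then press the sliding stop's raised cam lever fully down to lock it. Leave the two spoiled blanks and the tools on the bench where they lie.

Things in the scene. Friction and masses are not known exactly. Their poses are not given: they have to be found in the camera images.
- whole: The sound blank: plain rectangular grey stone slab 130 mm long (its y), 85 mm wide (its x), 24 mm thick, 0.5 to 0.75 kg, loose, flat on the bench in any of the row's three places, within 0.2 rad of square to the rail. Origin: centre of its underside. Too wide to grip; slides when an edge is pushed (about 3 to 6 N).
- broken: A spoiled blank of the same grey stone, 130 x 85 x 24 mm, with one corner (about 45 x 50 mm) broken off. Origin and axes as the sound blank. Leave it (30 mm allowed).
- short: A spoiled blank of the same grey stone, only 98 mm long (y), 85 mm wide (x), 24 mm thick. Origin: centre of its underside. Leave it (30 mm allowed).
- rail: Setting-out rail screwed to the bench beyond the row of blanks: aluminium bar 690 mm long, 30 wide, 28 high. Origin: on the bench, in the inner corner of the rail's front face (plane x = 0) and the fixed end stop's inner face (plane y = 0). x points away from the blanks, y along the rail to the robot's left; the bar spans x 0 to 30, y -45 to 645 mm.
- end_stop (a point): Centre of the inner face of the fixed end stop at the rail's right-hand end, 20 mm above the bench. It is a steel arm 18 mm thick, 40 mm high, reaching 78 mm in front of the rail's face.
- home (a point): Spot on the bench where the underside centre of the sound blank lies when it is fully home against the rail and the fixed end stop: 42.5 mm in front of the rail's face, 65 mm from the end stop's face.
- stop (a joint): Travel of the sliding stop along the rail (m), growing towards the fixed end stop; its inner face is at rail y = 0.55 - value. 0 to 0.05 at the start, 0.42 with a 130 mm blank held. Stays where left; about 2 N to slide. Dark saddle 90 mm long over the rail, top 52 mm above the bench, with a steel arm hanging in front of the rail.
- stop_face (a point): Centre of the inner face of the sliding stop's arm (towards the end stop), 26 mm above the bench. The arm is a steel plate 16 mm thick along the rail, reaching 78 mm in front of the rail's face, from 2 to 52 mm above the bench; it runs clear of blanks left lying in the row.
- stop_back (a point): Centre of the outer face of the same arm (16 mm beyond stop_face, on the robot's left), where it can be pushed along the rail.
- lever (a joint): Angle (rad) of the cam lever on the sliding stop: 0 to 0.05 at the start (raised 0.45 rad, tip towards the robot), 0.45 fully down and level. About 2 N at the tip; stays where left. Its pivot is parallel to the rail, 60 mm above the bench, 14 mm behind the rail's front face, over the middle of the arm's thickness.
- lever_tip (a point): Centre of the lever's black paddle (20 mm long, 18 wide, 9 thick), 60 mm from the pivot. 86 mm above the bench when raised, 60 mm when down; then it lies over the sliding stop's arm, 46 mm in front of the rail's face.
- mallet: Round wooden carver's mallet lying behind the rail, 215 mm long, 76 mm thick. A bystander: leave it (40 mm allowed).
- dividers: Steel dividers, 210 mm long, 12 mm high, lying flat to the right of the blanks. A bystander: leave it (40 mm allowed).
- chisel: Chisel with a wooden handle, 210 mm long, 20 mm high, lying right of the dividers. A bystander: leave it (40 mm allowed).
- brush: Bench brush, 150 mm long, 34 mm wide, 29 mm high, lying to the left of the blanks. A bystander: leave it (40 mm allowed).
- rule: Folded wooden rule, 230 x 20 mm, 17 mm high, lying behind the rail. A bystander: leave it (40 mm allowed).
- bowl: White bowl, 130 mm across, 55 mm high, far right. A bystander: leave it (40 mm allowed).
- hone: Reddish rubbing stone, 120 x 60 mm, 26 mm high, between the robot and the left-hand blanks. A bystander: leave it (40 mm allowed).

How it is judged:
By the outcome, as a careful person would: the job done as asked, in the order asked, and still so for the second after the job is handed in, with the robot touching nothing.
It also fails if it takes over 48 s, if anything falls off the work surface, if the arm or the gripper's body presses on something with over 40 N, if the wrist force passes 120 N, or if a joint passes its speed limit or range.

## Working session

There is one attempt and no reset: what is moved stays moved. The work goes in short steps, each a Python script; the robot and the scene stay as the last script left them, time stands still between calls to the robot, and variables do not carry over. Pictures are saved under pics/ and viewed, at most 10 in all, crops included, and the job is handed in when it is done.

```bash
mkdir -p pics; ls; python3 - <<'E'
from rig import *
import cv2,numpy as np
for n in("top","scene"):
    im,d=camera(n); cv2.imwrite(f"pics/{n}0.png",im[:,:,::-1]); np.savez(f"{n}0.npz",im=im,d=d)
    p=camera_params(n); print(n,p["K"],p["position"],p["rotation"])
s=sense();print(s["position"],s["tcp_rot"],s["time_s"])
E
```

```text
pics
top [[404.85416185   0.         256.09268088]
 [  0.         404.85416185 192.48129696]
 [  0.           0.           1.        ]] [3.42737074e-01 2.19047887e-04 1.38546687e+00] [[-0.0131027  -0.98852073  0.15051607]
 [-0.99972501  0.01002321 -0.02120001]
 [ 0.01944799 -0.15075246 -0.98838023]]
scene [[393.36010467   0.         255.9939675 ]
 [  0.         393.36010467 183.48255788]
 [  0.           0.           1.        ]] [1.26803145 0.02653607 0.98502044] [[-0.06898685  0.76389518 -0.6416424 ]
 [ 0.99756203  0.04603503 -0.05244778]
 [-0.01052657 -0.6436963  -0.76520864]]
[ 0.16216958 -0.65472925  0.25536438] [[ 9.70663928e-01  2.40439838e-01 -4.72179127e-04]
 [ 2.40440297e-01 -9.70662435e-01  1.70316198e-03]
 [-4.88185495e-05 -1.76672879e-03 -9.99998438e-01]] 0.1
```

View pics/top0.png

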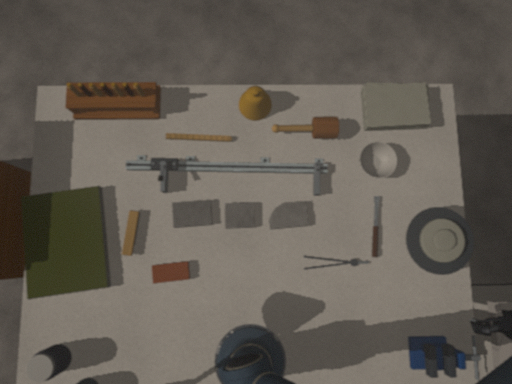

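View pics/scene0.png

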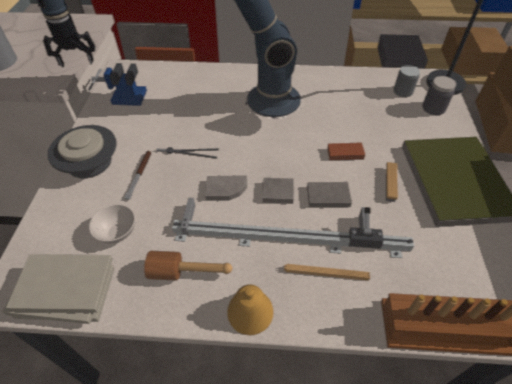

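The top view shows the left blank at (193,214), full length and uncut. The short one is at (240,215), and the right one at (292,215) has a corner missing. The rail runs along row ~165, with the sliding stop at (165,170) and the end stop at (318,180). The scene view agrees: whole at (329,194), short at (278,190), broken at (226,187).

```bash
cat > h.py <<'E'
import numpy as np,cv2
def ray(p,u,v,z):
    d=p["rotation"]@np.linalg.inv(p["K"])@np.array([u,v,1.]); o=np.asarray(p["position"])
    return o+d*(z-o[2])/d[2]
def cloud(p,d):
    v,u=np.mgrid[:384,:512]; k=p["K"]
    c=np.stack([(u-k[0,2])/k[0,0]*d,(v-k[1,2])/k[1,1]*d,d],-1)
    return c@np.asarray(p["rotation"]).T+p["position"]
E
python3 - <<'E'
from rig import camera_params
from h import *
for n,roi in(("top",(120,180,350,250)),("scene",(190,160,370,215))):
    f=np.load(n+"0.npz");im,d=f["im"],f["d"];p=camera_params(n);P=cloud(p,d)
    z=P[...,2]; x0,y0,x1,y1=roi
    print(n,"bench z",np.median(z[y0:y1,x0:x1]))
    m=np.zeros(z.shape,np.uint8);m[y0:y1,x0:x1]=((z>.014)&(z<.035)&(d>0))[y0:y1,x0:x1]*255
    for c in cv2.findContours(m,0,1)[0]:
        if cv2.contourArea(c)<300: continue
        mm=cv2.drawContours(np.zeros_like(m),[c],-1,1,-1)>0
        zz=np.median(z[mm])
        w=np.array([ray(p,*q[0],.024)[:2] for q in c],np.float32)
        r=cv2.minAreaRect(w);print("blank",np.round(r[0],4),np.round(r[1],4),r[2],"z",zz,"area ratio",cv2.contourArea(w)/np.prod(r[1]))
        print(np.round(cv2.boxPoints(r),3).tolist())
    # rail
    g=(z>.02)&(z<.036)&(P[...,0]>.58)&(P[...,0]<.76)&(P[...,1]>-.25)&(P[...,1]<.4)&(d>0)
    q=P[g]; print("rail-ish pts",len(q))
    for a in np.arange(-.22,.34,.04):
        s=q[abs(q[:,1]-a)<.01]
        if len(s): print(round(a,2),np.round([s[:,0].min(),s[:,0].max(),np.median(s[:,2])],3))
    g=(z>.036)&(z<.12)&(P[...,0]>.5)&(P[...,0]<.76)&(P[...,1]>-.25)&(P[...,1]<.4)
    for l in range(1,(cc:=cv2.connectedComponentsWithStats(g.astype(np.uint8)))[0]):
        s=P[cc[1]==l]
        if len(s)>10: print("tall",len(s),np.round(s.min(0),3),np.round(s.max(0),3))
im=cv2.resize(np.load("top0.npz")["im"][140:240,115:345,::-1],None,fx=3.4,fy=3.4,interpolation=cv2.INTER_CUBIC)
cv2.imwrite("pics/crop.png",cv2.convertScaleAbs(im,alpha=1.5))
E
```

```text
top bench z 0.001252668392590861
blank [0.4286 0.3895] [0.0355 0.1321] 82.30136108398438 z 0.028409817242545543 area ratio 0.8851756210687354
[[0.3610000014305115, 0.38100001215934753], [0.492000013589859, 0.3630000054836273], [0.4959999918937683, 0.39800000190734863], [0.3659999966621399, 0.41600000858306885]]
blank [0.4754 0.0281] [0.0974 0.0849] 89.91170501708984 z 0.024278261946346857 area ratio 0.9444488336548871
[[0.43299999833106995, -0.020999999716877937], [0.5180000066757202, -0.020999999716877937], [0.5180000066757202, 0.07699999958276749], [0.43299999833106995, 0.07699999958276749]]
blank [ 0.4736 -0.136 ] [0.0855 0.1298] 4.493877410888672 z 0.02414500887210913 area ratio 0.8562211849394425
[[0.4259999990463257, -0.07500000298023224], [0.4359999895095825, -0.20399999618530273], [0.5210000276565552, -0.19699999690055847], [0.5109999775886536, -0.06800000369548798]]
blank [0.4818 0.1877] [0.0856 0.1307] 3.8525631427764893 z 0.0242738684742978 area ratio 0.9359153531040243
[[0.4350000023841858, 0.25], [0.4440000057220459, 0.11999999731779099], [0.5289999842643738, 0.125], [0.
[... 1316 characters left out ...]
000095367432], [0.4399999976158142, -0.20399999618530273], [0.5329999923706055, -0.19499999284744263], [0.5199999809265137, -0.06499999761581421]]
rail-ish pts 2047
-0.22 [0.58  0.756 0.028]
-0.18 [0.618 0.653 0.028]
-0.14 [0.622 0.654 0.028]
-0.1 [0.624 0.655 0.028]
-0.06 [0.624 0.656 0.028]
-0.02 [0.625 0.657 0.028]
0.02 [0.627 0.658 0.028]
0.06 [0.628 0.747 0.028]
0.1 [0.628 0.758 0.028]
0.14 [0.628 0.751 0.028]
0.18 [0.627 0.756 0.028]
0.22 [0.631 0.757 0.028]
0.26 [0.666 0.753 0.028]
0.3 [0.666 0.672 0.028]
0.34 [0.633 0.666 0.028]
tall 193 [ 0.543 -0.247  0.036] [ 0.654 -0.226  0.044]
tall 674 [0.557 0.236 0.036] [0.672 0.326 0.093]
tall 41 [ 0.74  -0.249  0.036] [ 0.76  -0.226  0.074]
```

View pics/crop.png

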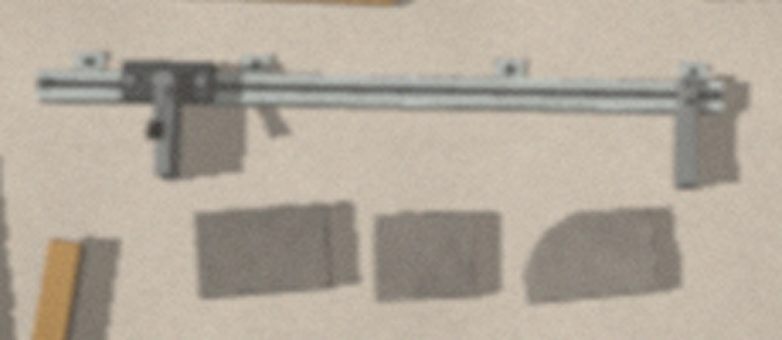

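The crop confirms it: the whole blank is on the left, at crop (275,250). The short one is at (437,255) and the broken one at (605,255). The stop arm is at crop (167,140) with its lever paddle at (155,130).

Next I fit the rail line and the stop arm, check IK, and push the blank with two open fingers.

```bash
cat >> h.py <<'E'
def frame(tilt=0.,flip=1):
    import json; r=json.load(open("rail.json")); o=np.array([r["ox"],r["oy"],0.]); s=r["slope"]
    ey=np.array([s,1,0])/np.hypot(1,s); ex=np.array([ey[1],-ey[0],0])
    return o,ex,ey
E
python3 - <<'E'
from rig import camera_params
from h import *
import json
fits=[]
for n in("top","scene"):
    f=np.load(n+"0.npz");d=f["d"];p=camera_params(n);P=cloud(p,d);z=P[...,2]
    g=(z>.024)&(z<.034)&(P[...,0]>.6)&(P[...,0]<.68)&(P[...,1]>-.2)&(P[...,1]<.21)&(d>0)
    q=P[g];mid=np.polyfit(q[:,1],q[:,0],1)
    res=q[:,0]-np.polyval(mid,q[:,1]); print(n,mid,"width pct",np.percentile(res,[1,5,50,95,99]))
    fits.append(mid)
    a=P[(z>.038)&(z<.06)&(P[...,0]>.54)&(P[...,0]<.615)&(P[...,1]>.2)&(P[...,1]<.36)]
    print(" arm y",np.percentile(a[:,1],[2,50,98]),"x min",a[:,0].min(),"z",np.median(a[:,2]))
    e=P[(z>.034)&(z<.05)&(P[...,0]>.53)&(P[...,0]<.61)&(P[...,1]>-.29)&(P[...,1]<-.2)]
    print(" end y",np.percentile(e[:,1],[2,50,98]),"z",np.median(e[:,2]))
    l=P[(z>.066)&(z<.12)&(P[...,0]>.54)&(P[...,0]<.64)&(P[...,1]>.2)&(P[...,1]<.36)]
    print(" lever",np.median(l,0),l.min(0),l.max(0))
s=np.mean([f[0] for f in fits]);b=np.mean([f[1] for f in fits])-.015*np.hypot(1,s)
oy=-.229;json.dump(dict(ox=b+s*oy,oy=oy,slope=s),open("rail.json","w"));print(open("rail.json").read())
from rig import inverse_kinematics
o,ex,ey=frame();zd=np.array([0,0,-1.])
def loc(p): return o+ex*p[0]+ey*p[1]+np.array([0,0,p[2]])
print("blank centre rail", (np.array([.482,.188,0])-o)@ex,(np.array([.482,.188,0])-o)@ey)
for sg in(1,-1):
    R=np.column_stack([-sg*ex,sg*ey,zd])  # fingers along rail
    print("A",sg,inverse_kinematics(loc([-.215,.415,.03]),R))
    for t in (.35,):
        z=np.cos(t)*zd-np.sin(t)*ey; y=sg*ex; x=np.cross(y,z)
        R=np.column_stack([x,y,z])
        print("B",sg,inverse_kinematics(loc([-.045,.57,.05]),R),inverse_kinematics(loc([-.045,.15,.05]),R))
E
```

```text
top [0.02489108 0.63967875] width pct [-0.01460305 -0.01338499 -0.00016693  0.01391651  0.01525786]
 arm y [0.27288491 0.27838373 0.28838314] x min 0.5548107934384109 z 0.051182439980919425
 end y [-0.24590665 -0.23667132 -0.22767558] z 0.0399195428821888
 lever [0.6054929  0.2803106  0.08131699] [0.58290487 0.266283   0.06612489] [0.63888461 0.29213765 0.09638298]
scene [0.02600293 0.64228349] width pct [-0.01650656 -0.01463973  0.00037594  0.01371946  0.01491444]
 arm y [0.27445536 0.27759274 0.28260931] x min 0.5572132983251119 z 0.051595140836323494
 end y [-0.24519337 -0.23519095 -0.22682219] z 0.03962147389726001
 lever [0.60731927 0.2819765  0.08027108] [0.58366341 0.2748983  0.06726012] [0.63949061 0.28980493 0.09319873]
{"ox": 0.6201489028129874, "oy": -0.229, "slope": 0.025447003826729146}
blank centre rail -0.14871216192047224 0.41335071337227847
A 1 [ 0.04675105  0.58257516 -0.71119774  2.18646418  0.68340199  0.60497454
  0.37826571]
B 1 [-0.17644262  0.98301104 -0.89723084  1.4915691   0.92796126  1.41528776
 -1.31903879] [ 0.24533965  0.64928601 -0.47009689  1.91011363  0.83531423  0.90381725
 -0.79488251]
A -1 [-0.06741112  0.53921689 -0.56291363  2.19235496  0.55216355  0.54965578
 -2.64364156]
B -1 [-0.06466769  1.14178021 -1.18772496  1.48431809  1.14025285  1.60923184
  1.72081047] [ 0.67798437  0.98311205 -1.18541504  1.88656005  1.25604934  1.38111875
  2.08956861]
```

```bash
cat >> h.py <<'E'
def loc(p):
    o,ex,ey=frame(); return o+ex*p[0]+ey*p[1]+np.array([0,0,p[2]])
def RA():
    o,ex,ey=frame(); return np.column_stack([-ex,ey,[0,0,-1.]])
def RB(t):
    o,ex,ey=frame(); z=np.array([0,0,-1.])*np.cos(t)-ey*np.sin(t); return np.column_stack([np.cross(ex,z),ex,z])
def rl(p):
    o,ex,ey=frame(); q=np.asarray(p)-o; return np.round([q@ex,q@ey,q[2]],4)
E
python3 - <<'E'
from rig import *
from h import *
def st(m):
    s=sense();print(m,round(s["time_s"],2),rl(s["position"]),np.round(s["wrist_force"],1),round(s["finger_gap"],4))
movep(loc([-.222,.405,.10]),RA());st("above")
print(move_l(loc([-.222,.405,.024]),feed=.06,until_force=5));st("down")
if sense()["position"][2]>.0255:
    q=rl(sense()["position"]);move_l(loc([q[0],q[1],q[2]+.003]))
q=rl(sense()["position"])
print(move_l(loc([-.115,.405,q[2]]),feed=.08,until_force=15));st("near")
print(move_l(loc([-.084,.405,q[2]]),feed=.03,until_force=15));st("push")
im,d=camera("top");cv2.imwrite("pics/p1.png",cv2.convertScaleAbs(cv2.resize(im[130:250,100:340,::-1],None,fx=3,fy=3),alpha=1.5))
E
```

```text
above 3.2 [-0.2215  0.4044  0.1   ] [-0.1  0.8 -0.2] 0.085
False
down 4.62 [-0.2218  0.4051  0.0243] [ 0.3 -0.4  0.3] 0.0858
False
near 6.11 [-0.1146  0.4048  0.0243] [-1.  -0.6 -0.5] 0.0856
True
push 6.81 [-0.0968  0.4051  0.0237] [ 0.4 -0.4 -0.3] 0.0853
```

View pics/p1.png

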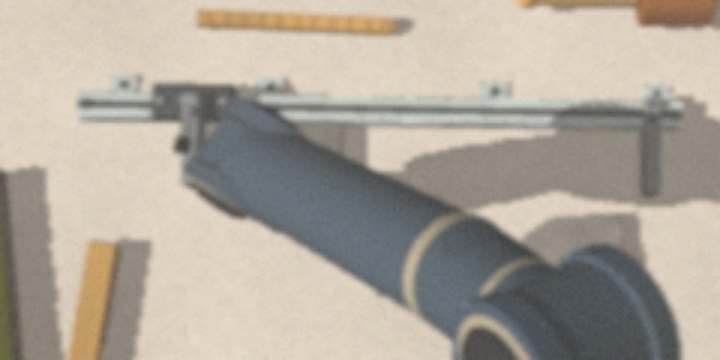

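The push ended at -0.097, as expected for a blank lying against the rail. The picture shows the arm covering the blank, and the stop at (190,130) hasn't moved. Next I go behind the sliding stop with a tilted, closed gripper.

```bash
python3 - <<'E'
from rig import *
from h import *
def st(m):
    s=sense();print(m,round(s["time_s"],2),rl(s["position"]),np.round(s["wrist_force"],1),round(s["finger_gap"],4))
move_l(loc([-.13,.405,.024]),feed=.2);move_l(loc([-.13,.405,.18]),feed=.3)
command_gripper(0,60)
movep(loc([-.045,.565,.16]),RB(.35));st("behind hi")
im,d=camera("top");np.savez("t2.npz",im=im,d=d)
p=camera_params("top");P=cloud(p,d);z=P[...,2]
print(move_l(loc([-.045,.565,.044]),feed=.15,until_force=6));st("low")
cv2.imwrite("pics/p2.png",cv2.convertScaleAbs(cv2.resize(im[130:250,100:340,::-1],None,fx=3,fy=3),alpha=1.5))
im,d=camera("scene");cv2.imwrite("pics/p3.png",cv2.convertScaleAbs(cv2.resize(im[130:280,180:440,::-1],None,fx=3,fy=3),alpha=1.3))
E
```

```text
behind hi 10.1 [-0.0447  0.5642  0.16  ] [-0.3 -0.7 -0.4] 0.0002
False
low 11.07 [-0.0444  0.5655  0.045 ] [-0.4  0.1  0.1] 0.0
```

View pics/p2.png

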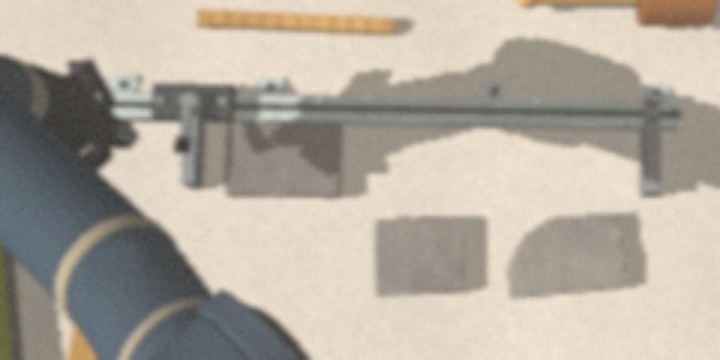

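View pics/p3.png

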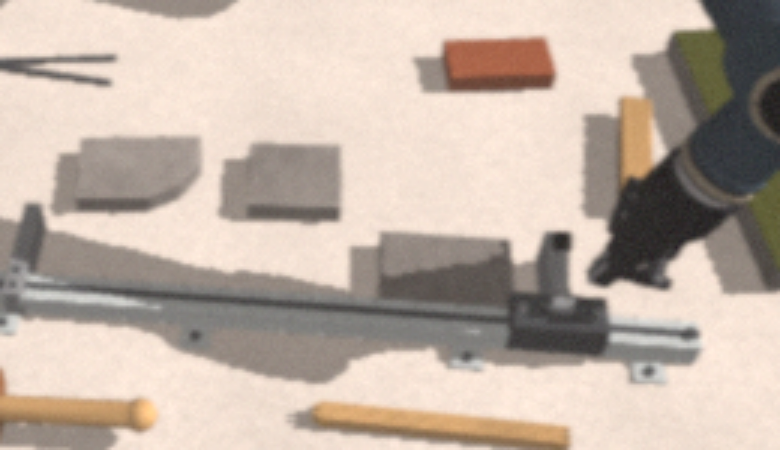

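The blank is flush to the rail at p2 (285,155), and the other two haven't moved. The fingertips stand behind the stop arm at p3 (600,270), clear of the lever. Now I slide the stop.

```bash
python3 - <<'E'
from rig import *
from h import *
def st(m):
    s=sense();print(m,round(s["time_s"],2),rl(s["position"]),np.round(s["wrist_force"],1),round(s["finger_gap"],4))
r=move_l(loc([-.045,.185,.044]),feed=.11,until_force=28);print(r);st("slide")
if not r:
    print(move_l(loc([-.045,.150,.044]),feed=.025,until_force=22));st("end")
im,d=camera("top");cv2.imwrite("pics/p4.png",cv2.convertScaleAbs(cv2.resize(im[140:240,190:350,::-1],None,fx=4,fy=4),alpha=1.5))
E
```

```text
False
slide 14.73 [-0.0455  0.1863  0.0439] [-0.6  5.7 -0. ] -0.0004
True
end 15.81 [-0.0456  0.1663  0.0437] [0.2 1.1 1.2] 0.0002
```

View pics/p4.png

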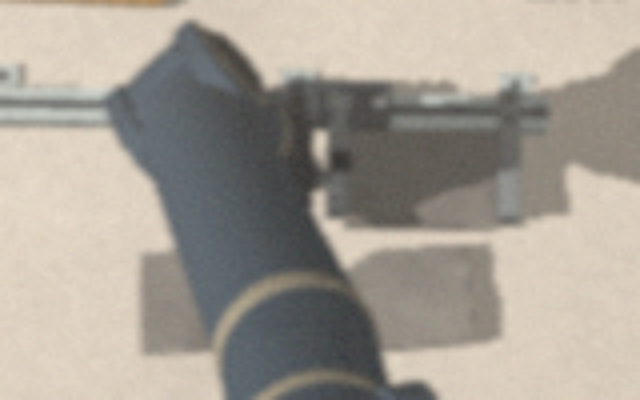

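The stop was halted by the blank at 0.166, against 0.165 expected. The top view shows the blank between the stop arm (340,185) and the end stop (510,190). I back off and check how it sits from close up.

```bash
python3 - <<'E'
from rig import *
from h import *
def st(m):
    s=sense();print(m,round(s["time_s"],2),rl(s["position"]),np.round(s["wrist_force"],1),round(s["finger_gap"],4))
move_l(loc([-.045,.20,.044]),feed=.15);move_l(loc([-.045,.22,.16]),feed=.3)
T=camera_params("wrist")["tool_from_camera"];print(np.round(T,3).tolist())
R=RA(); 
# place camera above the blank: camera offset in world
off=R@T[:3,3]; tgt=loc([-.03,.068,.34]);pos=tgt-off; pos[2]=.30
movep(pos,R);sleep(.3);st("view")
s=sense();im,d=camera("wrist");p=camera_params("wrist")
np.savez("w.npz",im=im,d=d,pos=s["position"],R=s["tcp_rot"])
cv2.imwrite("pics/w1.png",cv2.convertScaleAbs(cv2.resize(im[:,:,::-1],(768,576)),alpha=1.5))
im,d=camera("top");np.savez("t3.npz",im=im,d=d)
E
```

```text
[[-0.001, -0.962, -0.273, 0.069], [1.0, -0.001, -0.0, 0.001], [0.0, -0.273, 0.962, -0.118], [0.0, 0.0, 0.0, 1.0]]
view 18.87 [0.0394 0.0673 0.2999] [0.4 0.  0.2] 0.0002
```

View pics/w1.png

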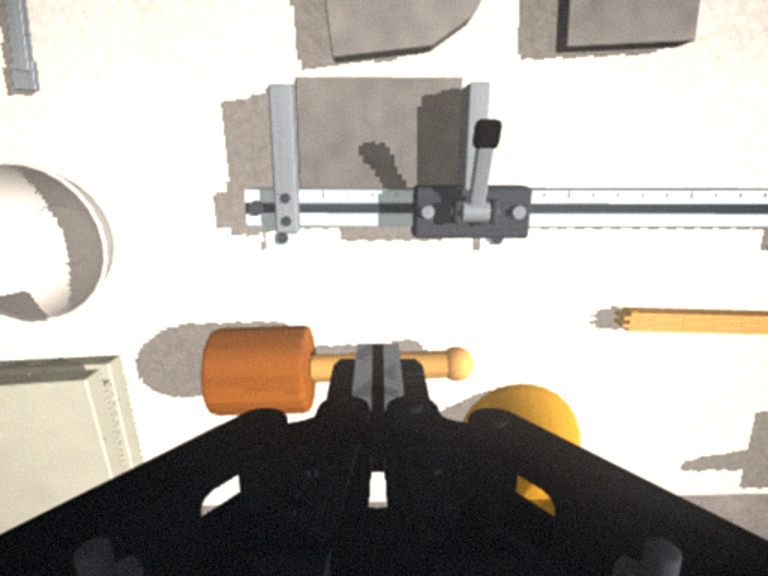

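```bash
python3 - <<'E'
from rig import camera_params
from h import *
f=np.load("w.npz");im=f["im"];p=camera_params("wrist");T=p["tool_from_camera"]
c=dict(K=p["K"],rotation=f["R"]@T[:3,:3],position=f["pos"]+f["R"]@T[:3,3])
g=cv2.GaussianBlur(cv2.cvtColor(im,cv2.COLOR_RGB2GRAY),(3,3),0).astype(float)
def edge(u,a,b,sgn):
    k=np.diff(g[a:b,u])*sgn;i=int(k.argmax());o=0
    if 0<i<len(k)-1: o=(k[i-1]-k[i+1])/(2*(k[i-1]-2*k[i]+k[i+1])+1e-9)
    return a+i+.5+o
for u in range(205,306,12):
    n=edge(u,44,62,-1);r=edge(u,115,132,1)
    print(u,round(n,2),round(r,2),"near",rl(ray(c,u,n,.024))[:2],"rail",rl(ray(c,u,r,.028))[:2])
for v in(56,60,70,80,90): print(v,g[v,176:206:2].astype(int),g[v,296:326:2].astype(int))
def pt(u,v,z): return rl(ray(c,u,v,z))[:2]
print("endstop inner top",pt(297/1.5,90/1.5,.04),pt(299/1.5,180/1.5,.04),"stop inner",pt(466/1.5,90/1.5,.052),pt(458/1.5,180/1.5,.052),"paddle",pt(487/1.5,133/1.5,.086))
im2=cv2.resize(im[40:140,160:350,::-1],None,fx=4.2,fy=4.2,interpolation=cv2.INTER_CUBIC);cv2.imwrite("pics/w2.png",cv2.convertScaleAbs(im2,alpha=1.6))
E
```

```text
205 50.85 125.88 near [-0.085   0.0135] rail [0.     0.0106]
217 50.77 125.95 near [-0.0851  0.0274] rail [0.0001 0.0252]
229 50.83 126.16 near [-0.085   0.0413] rail [0.0004 0.0399]
241 50.71 126.27 near [-0.0851  0.0552] rail [0.0005 0.0545]
253 50.8 126.19 near [-0.085   0.0691] rail [0.0004 0.0691]
265 51.27 126.0 near [-0.0845  0.083 ] rail [0.0002 0.0838]
277 51.22 119.5 near [-0.0845  0.0969] rail [-0.0075  0.0982]
289 51.25 126.5 near [-0.0845  0.1108] rail [0.0008 0.1131]
301 51.15 125.57 near [-0.0846  0.1247] rail [-0.0003  0.1276]
56 [190 170 143 142 139 140 144 148 151 141 108 105 109 110 110] [112 112 114 113 113 115 168 177 118 118 127 131 130 131 132]
60 [168 103 115 125 124 126 127 129 134 128 106 104 110 109 109] [ 78  78  69  67  66  72  67  59  69 118 130 131 133 135 133]
70 [117 108 109 125 125 124 126 128 131 135 110 101 108 107 108] [ 63  66  67  66  67  64  61  59  79 123 130 134 133 133 139]
80 [114 113 103 122 123 123 125 126 130 131 115  96 103 105 107] [ 62  62  63  62  63  63  57  59  93 128 127  91  55  49  52]
90 [113 112  99 117 125 123 123 125 128 133 123  93 107 108 108] [ 65  66  67  65  65  60  57  61 105 117  51  30  33  36  35]
endstop inner top [-0.0732  0.0075] [-0.0076  0.006 ] stop inner [-0.0718  0.1314] [-0.0083  0.1286] paddle [-0.0409  0.141 ]
```

View pics/w2.png

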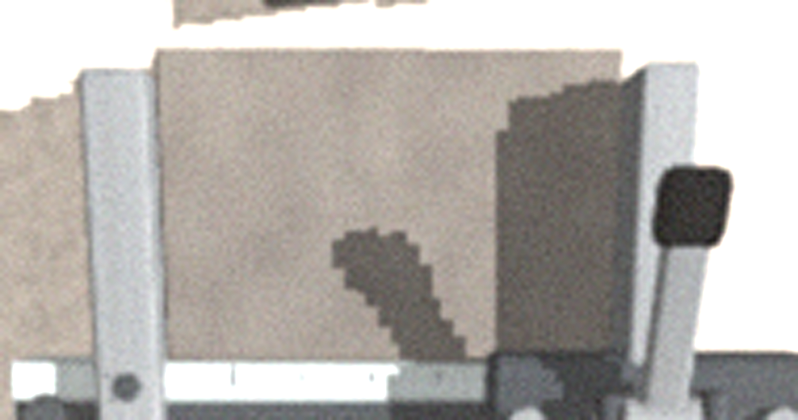

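The blank's near edge is at -0.085 ±0.0005 along its whole length, so it is flush to the rail. Its ends meet both stops, at w2 (158,·) and (621,·). Now I press the lever.

```bash
python3 - <<'E'
from rig import *
from h import *
def st(m):
    s=sense();print(m,round(s["time_s"],2),rl(s["position"]),np.round(s["wrist_force"],1),round(s["finger_gap"],4))
movep(loc([-.046,.141,.15]),RA());st("above")
print(move_l(loc([-.046,.141,.082]),feed=.04,until_force=18));st("pressed")
move_l(loc([-.046,.141,.20]),feed=.2)
R=RA();T=camera_params("wrist")["tool_from_camera"]
pos=loc([-.03,.068,.3])-R@T[:3,3];pos[2]=.30
movep(pos,R);sleep(.3);st("view")
s=sense();im,d=camera("wrist");p=camera_params("wrist")
c=dict(K=p["K"],rotation=s["tcp_rot"]@T[:3,:3],position=s["position"]+s["tcp_rot"]@T[:3,3])
P=cloud(c,d);z=P[...,2]
o,ex,ey=frame();X=(P-o)@ex;Y=(P-o)@ey
m=(d>0)&(abs(Y-.141)<.006)
for x in(-.055,-.05,-.046,-.04,-.03,-.02): print(x,np.round(np.median(z[m&(abs(X-x)<.003)]),4))
im2=cv2.resize(im[40:140,160:350,::-1],None,fx=4.2,fy=4.2,interpolation=cv2.INTER_CUBIC);cv2.imwrite("pics/w3.png",cv2.convertScaleAbs(im2,alpha=1.6))
E
```

```text
above 19.74 [-0.0442  0.1404  0.1513] [0.1 0.1 0.3] 0.0001
True
pressed 21.13 [-0.0461  0.1411  0.0892] [-2.1 -0.2  7.1] -0.0001
view 22.79 [0.0374 0.0686 0.2992] [-0.2  0.4 -0.3] -0.0
-0.055 0.0625
-0.05 0.0647
-0.046 0.0646
-0.04 0.0642
-0.03 0.0636
-0.02 0.0633
```

View pics/w3.png

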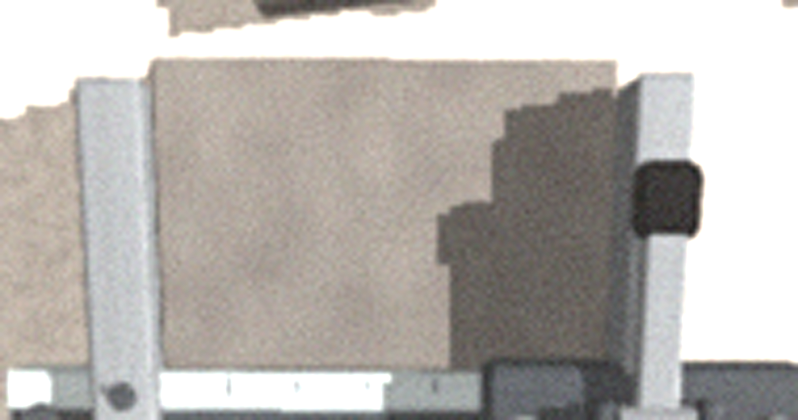

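The lever is level: the paddle at w3 (667,198) has its top at 64.6 mm, against 64.5 expected. The blank is still flush and snug, and the arm is clear.

```bash
python3 -c "
from rig import *
print(finish_job())"
```

```text
the job is handed in; nothing more can be done
None
```

I pushed the sound blank flush to the rail, closed the sliding stop up to it against the fixed end stop, then pressed the lever fully down and handed the job in at about 23 s. I didn't touch the spoiled blanks or the tools.

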